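# Zero the pull gauge and hold its rod drawn at the set mark

### The arm

A 6-joint arm with a two-finger parallel gripper is mounted at the origin on the work surface. World frame = base frame: x ahead of the robot, y to its left, z up, the work surface at z = 0. Lengths are in mm, angles in rad, forces in N, time in s.
With the tool pointing down it reaches from about 350 to 875 mm from the base axis. Payload 4.2 kg.
Tool frame: the origin (TCP) lies midway between the tips of the shut fingers; the grasp point (between the pads) lies 19 mm behind it; x points along the fingers, y is the direction in which the jaws open and shut, and the axes are right-handed (so a half turn about x gives the same grasp; the last joint's range is limited). The gripper opens to 85 mm and grips with 20 to 120 N. Pads are 22 mm wide; open, the fingers measure 114 mm over their backs; the gripper's body (76 mm by 85 mm) begins 54 mm behind the grasp point. The pads swing forward as they close: fully open they stand 13 mm farther back than shut.
Start: joints at [-0.982, 0.385, 0.008, 0, -1.194, -0.259], TCP at [202.424, -591.29, 231.312] pointing down, gripper open.
Joint ranges: [-3.14, 3.14], [-1.21, 2.06], [-1.07, 1.41], [-3.16, 2.05], [-2.99, -0.16], [-3.1, 3.1]. Speed limits (rad/s): [2.79, 2.79, 3.14, 3.14, 3.14, 3.14].

### API

Orientations are given as a unit quaternion [x, y, z, w].
In Python, from bench import readout, imaging, arm gives the robot as it stands.
- The arm moves only by the tool arm_command, never from a script. Its argument "increments" is a list of rows, each a list of 3 entries, a list of its own where there are three numbers: the turn, a rotation vector about the world's x, y, z in degrees, then the shift along the world's x, y, z in mm, then the closure, from 0 (fully open) to 1 (shut). In form: [[[ax, ay, az], [tx, ty, tz], fingers], ...]. A call has exactly 5 rows; each row is the pose to reach, as a shift and turn from the pose measured when the call began; what a row does not reach only later rows make up. A row lasts 1/10 s, in which the tool goes at most 50 mm and 8.59 degrees, less where a joint would pass 70% of its speed; a pose out of reach is approached as far as the arm can. A call with a gripper value outside its range is refused whole. The fingers move at their own pace and stop on an object; the grip force is fixed at half the most. Time passes only in rows, so rows that repeat a pose let the fingers close, or fill a call up. It gives the time, the measured TCP pose, the force and the opening at its end, in the units of the state.
- readout.read_state(): the state, without advancing time (a new reading comes with each control period).
- imaging.get_image(name): name is "scene" or "top" or "wrist"; returns (picture, depth): 480x640x3 uint8, blue, green, red; 480x640 float32, mm along the optical axis (not along the pixel's ray), 0 where there is no reading.
- imaging.camera_info(name): a dict with "vfov" (degrees; the focal length in pixels is half the picture's height over the tangent of half this angle, whatever the lens; pixels are square), "cx", "cy" (the principal point, pixels), "eye" and "rotation" of the camera in the world; the wrist camera has in their place "T_tool_cam" (4x4, takes a point from camera to tool coordinates, whose origin is the TCP and whose axes are the tool frame's). Camera axes: x right, y down, z forward; pixel columns grow to the right and rows downward; lengths in mm; the calibration is good to about 2 mm. The wrist camera is an equidistant fisheye: a pixel r from the principal point sees the ray r / f radians off the axis. A picture is of the moment at which its call begins: read the wrist's pose just before it. camera_info takes no time and is no camera call.
- arm.job_done(): hands the job in, once; it reports no verdict.
The state is a dict: "clock": time; "joints": joint angles; "joint_vel": joint speeds; "joint_efforts": joint torques, N m; "position": TCP position; "ee_rot": TCP orientation; "contact_force": force on the tool from outside, world axes, zero at the start; "wrist_torque": the same for the moment, N m; "gripper_width": finger opening in mm.
Only numpy, scipy, OpenCV 4.12 (cv2) and the standard library are available. Lean on these libraries where they do the work, as an engineer would, in place of code of your own. Each camera call takes 0.05 s, during which the arm holds its last target. There are 200 camera calls.

### The job

Check the spring gauge on the jeweller's bench: first press the round zero button on top of the white readout box fully down and release it. Then take the upright grip post of the gauge's brass rod and pull the rod out of its tube, against its spring, until its side pointer stands over the fin of the clamped length mark, and hold it steady there; finish while still holding it, without letting go. Leave the jar, the cup and the steel block where they stand.

Things in the scene. Friction and masses are not known exactly. Their poses are not given: they have to be found in the camera images.
- gauge: Pull gauge fixed to the bench: grey base plate 12 mm thick, x -115 to +200, y -45 to +75 mm; horizontal steel tube (22 mm, collars 27 mm) at x +36 to +201, y 0, top 59 mm high; low rule (16 mm high) along y +52. Origin on the bench, below the grip post when the rod is fully in. x runs along the tube, from post into tube: the rod pulls out towards -x. z up.
- rod (a joint): How far the brass inner rod is pulled out of the tube: 0 fully in, up to 0.100 m at its stop. A spring pulls it back: about 4 N at 0, rising by 1.2 N per 10 mm (about 14 N at 80 mm); let go, it runs back in.
- mark: The length mark: a dark steel rider fixed on the rule, 10 mm long along it, 34 mm wide, with a 3 mm thin upright fin across its middle, fin top 40 mm above the bench. Origin at the centre of its underside, 16 mm above the bench; axes parallel to the gauge's. It stands where the rod must be drawn out 45 to 80 mm.
- grip (a point): Centre of the grip post on the rod's outer end, 95 mm above the bench: upright round brass post, 16 mm diameter, top 117 mm above the bench, rising from the rod (12 mm diameter, axis at 45 mm; boss 20 mm diameter). Free all round above 60 mm height. Moves with the rod; axes are the gauge's.
- pointer (a point): On the tip of the rod's pointer: a thin dark bar (5 x 5 mm section) reaching sideways from the rod, 52 mm to the gauge's +y from the post's axis, 45 mm above the bench, passing just above the mark's fin. Moves with the rod; exactly on the mark when level with mark along the gauge's x.
- readout: White readout box fixed to the bench, 140 mm by 150 mm, 70 mm high, with a dark display in its front (-x) face. Origin on the bench, directly below the button; the box spans x -40 to +100 mm and y -75 to +75 mm in its own axes.
- zero_top (a point): Centre of the upper face of the zero button: an aluminium round push button 28 mm in diameter, its top 88 mm above the bench, standing 6 mm out of a black round housing (44 mm diameter) on top of the readout box; z is up. It is pressed straight down, flush with the housing when fully down.
- zero (a joint): How far the zero button is pressed: 0 released, 0.006 m fully down (about 5 N); it springs back when released.
- jar: Bystander: glass jar with steel cap, 60 mm diameter, 65 mm high. Origin at the centre of its underside.
- cup: Bystander: paper cup, 76 mm across the rim, 85 mm high, open at the top. Origin at the centre of its underside.
- stamp_block: Bystander: steel block 50 x 50 x 40 mm high. Origin at the centre of its underside.
There are look-alikes about, which are no part of the job. There is more than one size of the readout; the job needs the middle-sized.

How it is judged:
By the outcome, as a careful person would: the job done as asked, in the order asked, and still so for the second after the job is handed in, while the arm keeps its last pose, push and grip.
It also fails if it takes over 40 s, if anything falls off the work surface, if the arm or the gripper's body presses on something with over 40 N, if the wrist force passes 120 N, or if a joint passes its speed limit or range.

## Working session

There is one attempt and no reset: what is moved stays moved. The work goes in short steps, Python scripts to look and compute and a tool call to move; the robot and the scene stay as the last step left them, time stands still between calls to the robot, and variables do not carry over. Pictures are saved under pics/ and viewed, about 8 in all and at most 12, crops included, and the job is handed in when it is done.

Besides the shell and the picture viewer there is one more tool, called after "Request:" in YAML: its name, and indented under it one key for each argument. arm_command: Moves the arm, as the interface text tells. Its arguments: {"type":"object","properties":{"increments":{"type":"array","items":{"type":"array"}}},"required":["increments"]}

```bash
ls; mkdir -p pics
cat > h.py <<'E'
import numpy as np, cv2
from bench import readout, imaging, arm
from scipy.spatial.transform import Rotation as R
def grab(n):
    s=readout.read_state(); im,d=imaging.get_image(n); i=imaging.camera_info(n); return s,im,d,i
def cam(n,s,i):
    if n=='wrist':
        T=np.eye(4);T[:3,:3]=R.from_quat(s['ee_rot']).as_matrix();T[:3,3]=s['position'];T=T@np.array(i['T_tool_cam']);return T[:3,3],T[:3,:3]
    return np.array(i['eye']),np.array(i['rotation'])
def ray(n,s,i,u,v):
    f=240/np.tan(np.radians(i['vfov'])/2);x=u-i['cx'];y=v-i['cy']
    e,M=cam(n,s,i)
    if n=='wrist':
        r=np.hypot(x,y)+1e-9;t=r/f;d=np.array([np.sin(t)*x/r,np.sin(t)*y/r,np.cos(t)])
    else:d=np.array([x/f,y/f,1.])
    return e,M@d,d
def onz(n,s,i,u,v,z):
    e,d,_=ray(n,s,i,u,v);return e+d*(z-e[2])/d[2]
def bydepth(n,s,i,u,v,dep):
    e,d,c=ray(n,s,i,u,v);return e+d*dep/c[2]
E
python3 - <<'E'
from h import *
for n in('scene','top','wrist'):
    s,im,d,i=grab(n);cv2.imwrite(f'pics/{n}0.png',im);np.save(f'{n}0.npy',d);print(n,i)
print(s)
E
```

```text
pics
scene {'vfov': 57.544656081129396, 'cx': 323.7945197816018, 'cy': 241.3825102404197, 'eye': array([1158.92966719,  324.88964347,  658.92436531]), 'rotation': array([ 0.47785278,  0.74411534, -0.39161694, -0.25413628])}
top {'vfov': 44.20901861742574, 'cx': 315.99445135703456, 'cy': 242.56745285763435, 'eye': array([ 189.1027999 ,   -9.9124297 , 1698.05777106]), 'rotation': array([-0.70014557,  0.71083684, -0.04638761,  0.04853207])}
wrist {'vfov': 65.70646984690485, 'cx': 322.30061525792956, 'cy': 245.24833565409457, 'T_tool_cam': array([[-1.35533091e-03, -3.10726502e-01,  9.50498398e-01,
        -1.41850853e+02],
       [ 9.99999028e-01, -7.31330498e-04,  1.18683612e-03,
         1.67656342e-01],
       [ 3.26347031e-04,  9.50499083e-01,  3.10727191e-01,
        -8.03554181e+01],
       [ 0.00000000e+00,  0.00000000e+00,  0.00000000e+00,
         1.00000000e+00]])}
{'clock': 0.1, 'joints': array([-9.82395846e-01,  3.85484537e-01,  6.75585555e-03, -3.78251862e-04,
       -1.19399993e+00, -2.58581024e-01]), 'joint_vel': array([-0.00037051, -0.00159184,  0.00309919,  0.00254648,  0.00011137,
       -0.00015674]), 'joint_efforts': array([-1.96108404e-04, -3.93319273e+01,  1.88929027e+01,  4.19797897e+00,
       -2.62897935e-03, -1.71318866e-07]), 'position': array([ 202.24350016, -590.82695431,  230.33385157]), 'ee_rot': array([-0.11535836,  0.69768877,  0.11670615,  0.69735393]), 'contact_force': array([-0.55503565, -0.59472672,  0.29496529]), 'wrist_torque': array([-0.00823314,  0.00570349,  0.06523402]), 'gripper_width': 85.34378398473694}
```

```bash
sed -i "s/return np.array(i\['eye'\]),np.array(i\['rotation'\])/return np.array(i['eye']),R.from_quat(i['rotation']).as_matrix()/" h.py
```

```text
(no output)
```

View pics/scene0.png

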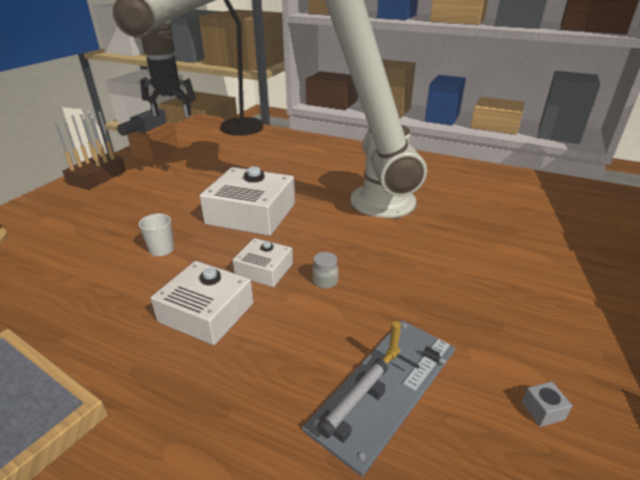

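View pics/top0.png

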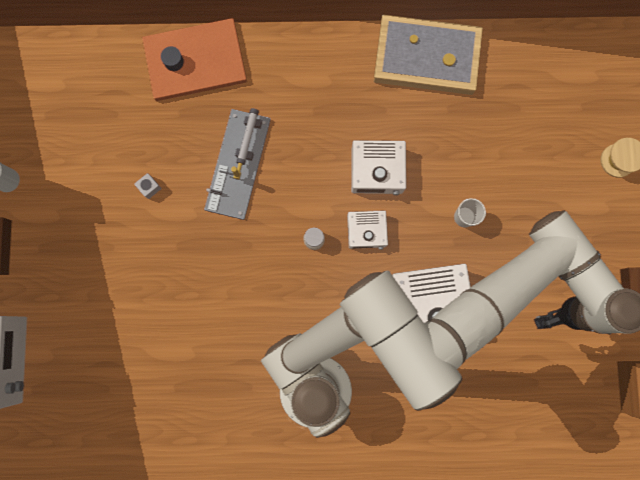

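The scene image shows three white boxes, at about (249,198), (264,260) and (203,298). The gauge post is at (396,340) and the mark at (436,353). In the top view the same boxes are at (435,290) partly hidden by the arm, (367,230) and (379,167). The gauge is at (238,165), with the post near (238,172) and the mark near (216,190).

Readout candidates, top-view button pixels: (380,174), (368,236) and (436,313). I'll choose by measured size.

Run:
```python
from h import *
s=readout.read_state();n='top';i=imaging.camera_info(n)
im=cv2.imread('pics/top0.png');d=np.load('top0.npy')
hsv=cv2.cvtColor(im,cv2.COLOR_BGR2HSV)
m=((hsv[...,1]<40)&(hsv[...,2]>190)).astype(np.uint8)
m=cv2.morphologyEx(m,cv2.MORPH_CLOSE,np.ones((9,9)))
c,_=cv2.findContours(m,0,1)
for k in c:
    if cv2.contourArea(k)<300:continue
    mm=np.zeros_like(m);cv2.drawContours(mm,[k],-1,1,-1)
    u,v=np.argwhere(mm)[:,1],np.argwhere(mm)[:,0]
    r=cv2.minAreaRect(k);dep=np.median(d[mm>0]);P=bydepth(n,s,i,*r[0],dep)
    B=[bydepth(n,s,i,*q,dep)[:2].round() for q in cv2.boxPoints(r)]
    print(r[0],P.round(),np.array(r[1])*dep/590.9, [q.tolist() for q in B])
for nm,(u,v) in dict(A=(380,174),S=(368,236),jar=(314,237),cup=(470,213),blk=(147,185),post=(238,171),plate1=(232,118)).items():
    print(nm,bydepth(n,s,i,u,v,d[v,u]).round(1), onz(n,s,i,u,v,88).round())
cv2.imwrite('pics/c1.png',np.hstack([cv2.resize(im[100:225,195:280],None,fx=4.5,fy=4.5,interpolation=2)[:560],cv2.resize(im[130:260,340:420],None,fx=4.3,fy=4.3,interpolation=2)[:559] if 0 else cv2.resize(im[130:255,340:420],None,fx=4.5,fy=4.5,interpolation=2)[:560]]))
```

```text
(289.7586364746094, 386.39654541015625) [ 34.  63. 205.] [204.99614288  67.87344246] [[116.0, 132.0], [140.0, 68.0], [-49.0, -5.0], [-73.0, 58.0]]
(397.205078125, 344.3573303222656) [ 152. -137.  729.] [216.31057757  59.89073654] [[224.0, -52.0], [258.0, -101.0], [80.0, -222.0], [47.0, -172.0]]
(448.2142639160156, 292.2838134765625) [ 265. -362.   97.] [232.23928546 217.04060943] [[314.0, -211.0], [417.0, -402.0], [215.0, -513.0], [112.0, -322.0]]
(573.6749267578125, 264.1763000488281) [ 293. -502.  566.] [186.20700533  82.7180263 ] [[338.0, -410.0], [390.0, -474.0], [247.0, -593.0], [195.0, -529.0]]
(367.0762939453125, 228.1783447265625) [ 451. -151.   49.] [ 96.17112818 106.04468987] [[497.0, -97.0], [500.0, -203.0], [405.0, -206.0], [402.0, -100.0]]
(378.5, 164.0) [ 631. -187.   70.] [130.20038909 144.35260529] [[696.0, -116.0], [694.0, -260.0], [565.0, -258.0], [567.0, -114.0]]
A [ 597.  -188.2   88.4] [ 597. -188.   88.]
S [ 426.5 -152.3   62.4] [ 423. -150.   88.]
jar [425.8  -1.3  64.1] [422.  -1.  88.]
cup [ 497.7 -455.4    5.4] [ 483. -434.   88.]
blk [587.2 475.9  41.7] [576. 462.  88.]
post [621.6 213.4  51.7] [612. 208.  88.]
plate1 [794.7 237.5   8.9] [766. 226.  88.]
```

View pics/c1.png

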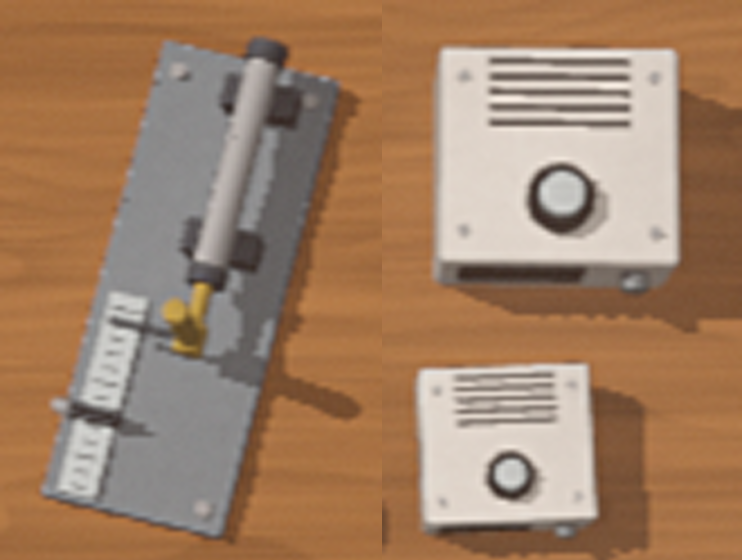

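The left crop shows the gauge: post top at about (234,169) in the top view, pointer to its left, mark fin at about (215,191). The right crop shows the 70 mm high box with its button at (380,174), which makes it the middle size; the small one is 49 mm high and the large one 97 mm. The chosen button is at about (597,-188).

Run:
```python
from h import *
s=readout.read_state();n='top';i=imaging.camera_info(n)
f=lambda x,y,z:onz(n,s,i,195+x/4.5,100+y/4.5,z)
c=[f(165,40,12),f(43,493,12),f(222,537,12),f(340,82,12)]
print(np.array(c).round(1))
for a,b in((c[1],c[0]),(c[2],c[3])): print('yaw',np.degrees(np.arctan2(*(b-a)[1::-1])))
a,b=f(208,268,59),f(265,62,59);print('tube yaw',np.degrees(np.arctan2(*(b-a)[1::-1])))
print('post',f(175,312,117),'mark fin end',f(60,404,40),f(122,418,40))
print(R.from_quat(s['ee_rot']).as_matrix().round(3),s['position'])
```

```text
[[821.7 238.1  12. ]
 [518.7 315.6  12. ]
 [488.1 200.   12. ]
 [791.  122.7  12. ]]
yaw -14.340548707577746
yaw -14.324693804718553
tube yaw -15.010989339314353
post [609.31482382 215.83559233 117.        ] mark fin end [570.75882501 299.93704804  40.        ] [561.02505082 260.34007655  40.        ]
[[-0.001 -0.324  0.946]
 [ 0.002  0.946  0.324]
 [-1.     0.002 -0.   ]] [ 202.28776813 -590.88975224  230.48004621]
```

Request:
arm_command:
  increments:
    - [[0,0,0],[35,35,0],1]
    - [[0,0,0],[70,70,0],1]
    - [[0,0,0],[105,105,0],1]
    - [[0,0,0],[140,140,0],1]
    - [[0,0,0],[175,175,0],1]

```text
clock: 0.65
position: [378.2, -414.2, 230.3]
ee_rot: [-0.115, 0.698, 0.117, 0.697]
contact_force: [0.3, -0.6, 0.4]
gripper_width: 12.3
```

Request:
arm_command:
  increments:
    - [[0,0,0],[35,35,-10],1]
    - [[0,0,0],[70,70,-20],1]
    - [[0,0,0],[105,105,-30],1]
    - [[0,0,0],[140,140,-40],1]
    - [[0,0,0],[170,175,-50],1]

```text
clock: 1.15
position: [548.8, -238.3, 180.0]
ee_rot: [-0.115, 0.698, 0.117, 0.697]
contact_force: [0.3, -0.2, 0.0]
gripper_width: 0.1
```

Run:
```python
from h import *
n='wrist';s,im,d,i=grab(n);cv2.imwrite('pics/w1.png',im);np.save('w1.npy',d);np.save('w1s.npy',np.r_[s['position'],s['ee_rot']])
print(s['position'],s['gripper_width'])
```

```text
[ 548.8312244  -238.34984954  180.03341268] 0.07401364469892624
```

View pics/w1.png

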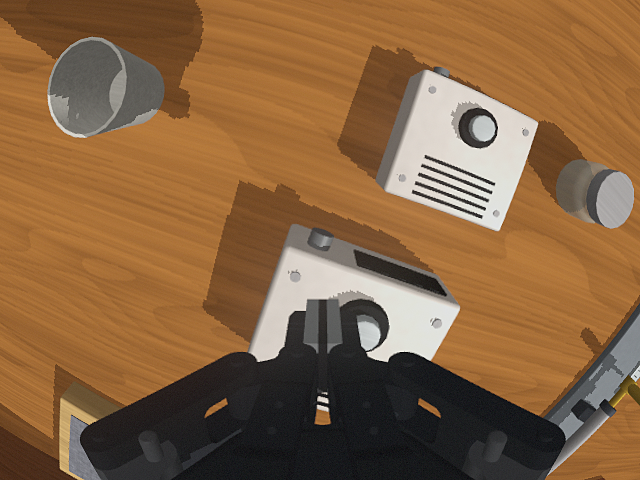

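The wrist view shows the button partly behind the fingers at about (366,330), with the black housing edge at (389,322). The other box at (480,128) is the small one.

Run:
```python
from h import *
n='wrist';i=imaging.camera_info(n);q=np.load('w1s.npy');s=dict(position=q[:3],ee_rot=q[3:]);d=np.load('w1.npy');im=cv2.imread('pics/w1.png')
for u,v,z in((366,330,88),(381,330,88),(389,322,82),(362,299,82)):print(onz(n,s,i,u,v,z).round(1))
# depth points in the button plane
P=[];Q=[]
for v in range(280,370):
  for u in range(330,400):
    p=bydepth(n,s,i,u,v,d[v,u])
    if 86<p[2]<91:P.append(p)
    elif 78<p[2]<84.5:Q.append(p)
for X in(P,Q):
  X=np.array(X);print(len(X),X.min(0).round(1),X.max(0).round(1))
```

```text
[ 596.5 -187.6   88. ]
[ 593.1 -176.9   88. ]
[ 587.9 -171.5   82. ]
[ 576.1 -198.1   82. ]
258 [ 587.1 -197.2   86.1] [ 612.3 -176.1   91. ]
696 [ 578.8 -207.9   78. ] [ 618.  -167.1   84.5]
```

Request:
arm_command:
  increments:
    - [[0,0,0],[25,25,0],1]
    - [[0,0,0],[49,50,0],1]
    - [[0,0,0],[49,50,-40],1]
    - [[0,0,0],[49,50,-80],1]
    - [[0,0,0],[49,50,-84],1]

```text
clock: 1.7
position: [598.3, -182.6, 88.6]
ee_rot: [-0.115, 0.701, 0.12, 0.694]
contact_force: [-2.6, 1.6, 3.9]
gripper_width: -0.3
```

Request:
arm_command:
  increments:
    - [[0,0,0],[0,0,-3],1]
    - [[0,0,0],[0,0,-6],1]
    - [[0,0,0],[0,0,-9],1]
    - [[0,0,0],[0,0,-11],1]
    - [[0,0,0],[0,0,-11],1]

```text
clock: 2.2
position: [599.0, -183.1, 85.7]
ee_rot: [-0.117, 0.699, 0.12, 0.695]
contact_force: [-10.8, 5.6, 25.9]
gripper_width: 0.0
```

Run:
```python
from h import *
n='wrist';s,im,d,i=grab(n);s2,im2,_,_=grab('scene')
cv2.imwrite('pics/w2.png',np.hstack([cv2.resize(im[240:400,240:440],None,fx=2,fy=2),cv2.resize(im2[240:360,140:270],(400,320))[:320]]))
print({k:np.round(s2[k],3) for k in('position','contact_force','wrist_torque','joint_vel','clock')})
P=[]
for v in range(240,400):
  for u in range(240,440):
    p=bydepth(n,s,i,u,v,d[v,u])
    if 60<p[2]<95 and np.hypot(p[0]-598,p[1]+188)<24:P.append(p)
P=np.array(P);print(len(P)); print(np.histogram(P[:,2],bins=np.arange(66,96,2)))
```

```text
{'position': array([ 598.998, -183.096,   85.757]), 'contact_force': array([-10.233,   5.571,  26.136]), 'wrist_torque': array([ 1.791,  3.019, -0.048]), 'joint_vel': array([-0.   , -0.002, -0.002,  0.   ,  0.004, -0.   ]), 'clock': np.float64(2.25)}
5788
(array([  36, 1296,  221,  109,  137,  122,  279, 2216,  430,  640,    9,
         19,   87,  121]), array([66, 68, 70, 72, 74, 76, 78, 80, 82, 84, 86, 88, 90, 92, 94]))
```

View pics/w2.png

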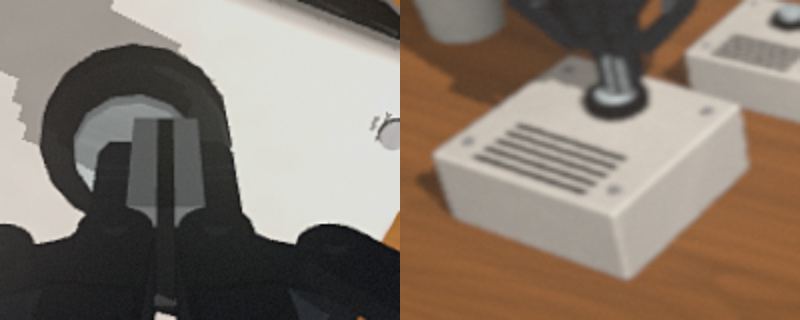

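The wrist crop shows the fingers about 6 mm off the button centre, with one finger partly over the housing rim. I'll lift, re-measure and press again centred.

Request:
arm_command:
  increments:
    - [[0,0,0],[0,0,8],1]
    - [[0,0,0],[0,0,16],1]
    - [[0,0,0],[0,0,24],1]
    - [[0,0,0],[0,0,24],1]
    - [[0,0,0],[0,0,24],1]

```text
clock: 2.8
position: [598.8, -183.1, 109.3]
ee_rot: [-0.117, 0.7, 0.12, 0.695]
contact_force: [0.0, 0.3, 0.2]
gripper_width: 0.2
```

Run:
```python
from h import *
n='wrist';s,im,d,i=grab(n)
cv2.imwrite('pics/w3.png',np.hstack([cv2.resize(im[220:400,220:440],None,fx=3,fy=3)]))
print({k:np.round(s[k],3) for k in('position','ee_rot','contact_force','wrist_torque','clock','joints')})
print(R.from_quat(s['ee_rot']).as_matrix().round(3))
M=np.zeros((480,640),np.uint8);B=M.copy()
for v in range(200,420):
  for u in range(200,460):
    p=bydepth(n,s,i,u,v,d[v,u])
    if np.hypot(p[0]-598,p[1]+188)<30:
      if 85.5<p[2]<91:B[v,u]=1
      if 79.5<p[2]<84.5:M[v,u]=1
for X,z in((B,88),(M,82)):
  c=max(cv2.findContours(X,0,1)[0],key=cv2.contourArea)
  P=np.array([onz(n,s,i,*k[0],z)[:2] for k in cv2.convexHull(c)]);print(z,len(P),cv2.minEnclosingCircle(P.astype(np.float32)),P.min(0),P.max(0))
# where finger tips are seen: nearest TCP projection
T=np.array(i['T_tool_cam']);p=np.linalg.inv(T)@[0,0,0,1];r=np.hypot(*p[:2]);f=240/np.tan(np.radians(i['vfov'])/2);t=np.arctan2(r,p[2]);print('tcp px',i['cx']+f*t*p[0]/r,i['cy']+f*t*p[1]/r)
```

```text
{'position': array([ 598.81 , -183.138,  109.32 ]), 'ee_rot': array([-0.117,  0.7  ,  0.12 ,  0.695]), 'contact_force': array([0.026, 0.327, 0.178]), 'wrist_torque': array([ 0.011,  0.027, -0.014]), 'clock': np.float64(2.8), 'joints': array([-0.04 ,  0.496, -0.139, -0.004, -0.944, -1.193])}
[[-0.008 -0.329  0.944]
 [ 0.003  0.944  0.329]
 [-1.     0.006 -0.006]]
88 17 ((600.1829223632812, -189.9259796142578), 14.117630004882812) [ 586.80189378 -203.02801019] [ 611.54142281 -176.18678243]
82 27 ((600.3516235351562, -189.45912170410156), 21.735490798950195) [ 578.95734444 -210.8283762 ] [ 621.25426417 -167.74919599]
tcp px 321.53189324606893 319.3627298381072
```

View pics/w3.png

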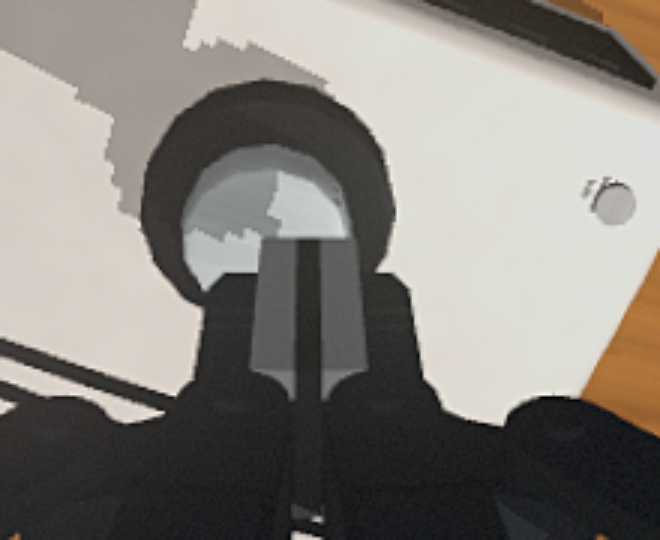

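The button at rest is centred at (600,-190). The TCP is about 6.5 mm off in y.

Request:
arm_command:
  increments:
    - [[0,-0.4,0],[1,-6.5,0],1]
    - [[0,-0.4,0],[1,-6.5,-6],1]
    - [[0,-0.4,0],[1,-6.5,-12],1]
    - [[0,-0.4,0],[1,-6.5,-17],1]
    - [[0,-0.4,0],[1,-6.5,-17],1]

```text
clock: 3.35
position: [599.0, -189.7, 90.9]
ee_rot: [-0.117, 0.698, 0.12, 0.696]
contact_force: [-1.6, -0.2, 2.3]
gripper_width: 0.0
```

Request:
arm_command:
  increments:
    - [[0,0,0],[0,0,-3],1]
    - [[0,0,0],[0,0,-5],1]
    - [[0,0,0],[0,0,-6],1]
    - [[0,0,0],[0,0,-6],1]
    - [[0,0,0],[0,0,-6],1]

```text
clock: 3.85
position: [599.3, -189.7, 86.1]
ee_rot: [-0.117, 0.698, 0.119, 0.696]
contact_force: [-2.4, -0.4, 5.7]
gripper_width: 0.0
```

Request:
arm_command:
  increments:
    - [[0,0,0],[0,0,-2],1]
    - [[0,0,0],[0,0,-4],1]
    - [[0,0,0],[0,0,-5],1]
    - [[0,0,0],[0,0,-5],1]
    - [[0,0,0],[0,0,-5],1]

```text
clock: 4.35
position: [599.4, -189.8, 85.8]
ee_rot: [-0.118, 0.697, 0.119, 0.697]
contact_force: [-8.2, 4.4, 21.8]
gripper_width: 0.1
```

Run:
```python
from h import *
n='wrist';s,im,d,i=grab(n)
cv2.imwrite('pics/w4.png',cv2.resize(im[220:400,220:440],None,fx=3,fy=3))
print({k:np.round(s[k],3) for k in('position','contact_force','clock')})
H=[]
for v in range(250,300):
  for u in range(240,380):
    p=bydepth(n,s,i,u,v,d[v,u])
    if abs(p[2]-85)<12 and np.hypot(p[0]-600,p[1]+189.7)<30:H.append([np.hypot(p[0]-600,p[1]+189.7),p[2]])
H=np.array(H)
for a in range(6,24,2):
  k=(H[:,0]>=a)&(H[:,0]<a+2);print(a,k.sum(),np.median(H[k,1]) if k.any() else '')
```

```text
{'position': array([ 599.365, -189.796,   85.828]), 'contact_force': array([-8.248,  4.394, 21.778]), 'clock': np.float64(4.35)}
6 0 
8 6 83.58913070792764
10 155 83.94294960999287
12 293 81.49442951795737
14 281 81.20396630654523
16 357 81.20494635941375
18 540 80.91047580210648
20 560 77.91255438648061
22 0
```

The press bottomed out: force jumped from 5.7 N to 21.8 N with only 0.3 mm of further travel. Now I'll release and go to the gauge.

Request:
arm_command:
  increments:
    - [[0,0,0],[0,0,15],1]
    - [[0,0,0],[0,0,50],1]
    - [[0,0,0],[0,0,90],0.5]
    - [[0,0,8],[0,30,110],0]
    - [[0,0,16],[0,70,120],0]

```text
clock: 4.9
position: [600.4, -120.2, 208.3]
ee_rot: [-0.216, 0.672, 0.216, 0.675]
contact_force: [1.3, 0.4, 0.0]
gripper_width: 43.1
```

Request:
arm_command:
  increments:
    - [[0,0,8],[0,45,0],0]
    - [[0,0,16],[0,90,0],0]
    - [[0,0,24],[0,135,0],0]
    - [[0,0,32],[0,180,0],0]
    - [[0,0,40],[0,215,0],0]

```text
clock: 5.4
position: [600.1, 97.4, 208.1]
ee_rot: [-0.434, 0.556, 0.435, 0.559]
contact_force: [0.3, -0.8, 0.5]
gripper_width: 85.5
```

Run:
```python
from h import *
s=readout.read_state();M=R.from_quat(s['ee_rot']).as_matrix();print(s['position'],M.round(3),np.degrees(np.arctan2(M[1,1],M[0,1])),s['joints'].round(2),s['contact_force'])
```

```text
[600.10558085  97.41530583 208.05543766] [[ 0.002 -0.97   0.243]
 [ 0.004  0.243  0.97 ]
 [-1.    -0.001  0.004]] 165.91698561304693 [ 0.43  0.37 -0.07 -0.   -1.12 -0.67] [ 0.31573656 -0.75416517  0.52544259]
```

Request:
arm_command:
  increments:
    - [[0,0,0],[0,30,0],0]
    - [[0,0,0],[0,50,0],0]
    - [[0,0,0],[0,55,0],0]
    - [[0,0,0],[0,55,0],0]
    - [[0,0,0],[0,55,0],0]

```text
clock: 5.9
position: [600.1, 151.4, 207.9]
ee_rot: [-0.434, 0.557, 0.435, 0.559]
contact_force: [-0.1, 0.2, 0.5]
gripper_width: 85.6
```

Run:
```python
from h import *
n='wrist';s,im,d,i=grab(n);cv2.imwrite('pics/w5.png',im);np.save('w5.npy',d);np.save('w5s.npy',np.r_[s['position'],s['ee_rot']])
h=cv2.cvtColor(im,cv2.COLOR_BGR2HSV);print(s['position'],s['clock'])
m=((h[...,0]>15)&(h[...,0]<32)&(h[...,1]>120)).astype(np.uint8)
P=[]
for v,u in np.argwhere(m):
    p=bydepth(n,s,i,u,v,d[v,u])
    if p[2]>20 and np.hypot(p[0]-610,p[1]-215)<60:P.append(np.r_[p,u,v])
P=np.array(P);print(len(P))
for a in range(30,130,6):
    k=P[(P[:,2]>=a)&(P[:,2]<a+6)]
    if len(k)>5:print(a,len(k),k.mean(0).round(1),k[:,:2].min(0).round(1),k[:,:2].max(0).round(1))
```

```text
[600.05547043 151.38427172 207.88442656] 5.9
1489
42 153 [624.2 206.3  46.4 310.4 286.4] [600.5 201.3] [648.4 217. ]
48 402 [624.3 209.6  50.4 311.2 291.6] [600.6 202.6] [646.4 224.4]
54 64 [610.7 211.5  56.3 326.6 293. ] [601.8 205.8] [646.2 220.6]
60 51 [610.5 209.9  62.9 326.4 294.6] [604.4 207.7] [618.5 216. ]
66 66 [610.7 209.5  69.3 326.2 297.6] [604.3 207.5] [618.2 215. ]
72 49 [610.  209.8  75.4 327.2 301. ] [604.3 207.9] [616.8 214.7]
78 52 [609.9 209.7  81.2 327.3 304.1] [604.3 207.8] [616.9 217.3]
84 71 [610.6 209.7  87.1 326.5 307.8] [604.2 207.5] [617.8 216.3]
90 62 [610.3 209.8  92.8 327.  311.1] [604.3 207.5] [617.7 215.3]
96 66 [610.3 209.6  99.  327.1 314.8] [604.2 207.7] [617.5 214.8]
102 83 [610.6 209.5 105.3 326.7 318.8] [604.4 207.3] [617.6 214.1]
108 77 [610.2 209.7 111.2 327.5 322.9] [604.4 207.2] [617.6 215.8]
114 293 [611.6 215.  116.1 327.3 332.6] [604.4 207.9] [619. 223.]
```

View pics/w5.png

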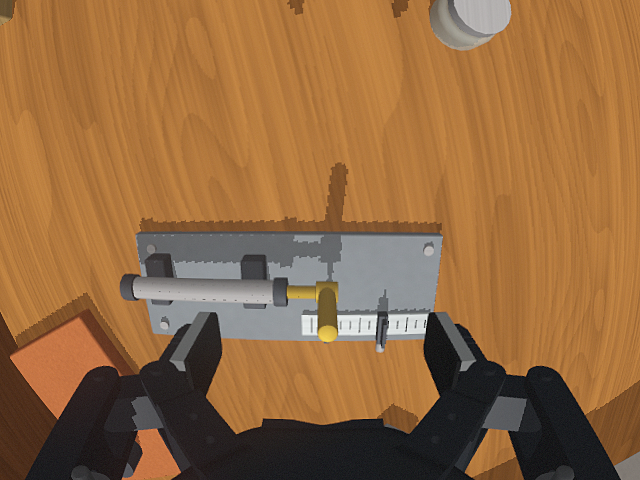

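The wrist view shows the post top at (328,332), the mark's fin at about (382,318), and the fingers open either side in line with the tube.

Run:
```python
from h import *
n='wrist';i=imaging.camera_info(n);q=np.load('w5s.npy');s=dict(position=q[:3],ee_rot=q[3:]);d=np.load('w5.npy')
def loc(p,o=(611,215.3),y=-14.4):
    c,t=np.cos(np.radians(y)),np.sin(np.radians(y));a=np.array(p[:2])-o;return np.array([c*a[0]+t*a[1],-t*a[0]+c*a[1]])
for nn in('wrist','top'):
  if nn=='top':
    i=imaging.camera_info(nn);d=np.load('top0.npy')
  P=[]
  for v in range(280,355) if nn=='wrist' else range(170,210):
    for u in range(360,405) if nn=='wrist' else range(200,250):
      if d[v,u]<=0:continue
      p=bydepth(nn,s,i,u,v,d[v,u]);l=loc(p)
      if 24<p[2]<44 and abs(l[0]+58)<14 and 25<l[1]<80:P.append([*l,p[2],u,v])
  P=np.array(P);print(nn,len(P),P[:,:3].min(0).round(1),P[:,:3].max(0).round(1))
  k=P[P[:,2]>36];print('fin top',len(k),k.mean(0).round(1),k.min(0).round(1),k.max(0).round(1))
  for y in range(32,72,6):
    w=k[(k[:,1]>=y)&(k[:,1]<y+6)]
    if len(w):print(y,w[:,0].mean().round(2),w[:,0].min().round(1),w[:,0].max().round(1))
```

```text
wrist 350 [-62.1  35.2  24. ] [-51.4  79.8  41.1]
fin top 88 [-56.5  51.4  39.1 383.7 335.1] [-58.5  38.6  36.  381.  323. ] [-54.7  66.   41.1 386.  347. ]
38 -56.73 -58.3 -55.0
44 -56.7 -58.5 -54.7
50 -55.92 -57.8 -54.9
56 -56.45 -57.7 -55.2
62 -56.37 -57.9 -55.2
top 43 [-62.7  38.3  24.2] [-52.7  79.1  43.8]
fin top 11 [-57.6  54.1  40.4 214.5 190.4] [-59.1  40.9  37.9 210.  189. ] [-56.   67.4  43.8 219.  192. ]
38 -57.42 -58.9 -56.0
44 -57.98 -58.6 -57.3
50 -58.0 -59.1 -56.9
56 -57.18 -57.7 -56.7
62 -57.44 -58.7 -56.6
```

Request:
arm_command:
  increments:
    - [[0,0,0],[5,35,0],0]
    - [[0,0,0],[11,64,0],0]
    - [[0,0,0],[11,64,0],0]
    - [[0,0,0],[11,64,-30],0]
    - [[0,0,0],[11,64,-55],0]

```text
clock: 6.45
position: [611.3, 214.0, 152.7]
ee_rot: [-0.433, 0.557, 0.435, 0.56]
contact_force: [-0.3, -0.5, -1.3]
gripper_width: 85.3
```

Request:
arm_command:
  increments:
    - [[0,0,0],[0,1,-30],0]
    - [[0,0,0],[0,1,-60],0]
    - [[0,0,0],[0,1,-73],0]
    - [[0,0,0],[0,1,-73],0.4]
    - [[0,0,0],[0,1,-73],0.7]

```text
clock: 6.95
position: [612.2, 214.7, 80.9]
ee_rot: [-0.434, 0.556, 0.434, 0.561]
contact_force: [-0.2, -0.7, 0.4]
gripper_width: 59.1
```

Request:
arm_command:
  increments:
    - [[0,0,0],[0,0,0],1]
    - [[0,0,0],[0,0,0],1]
    - [[0,0,0],[0,0,0],1]
    - [[0,0,0],[0,0,0],1]
    - [[0,0,0],[0,0,0],1]

```text
clock: 7.45
position: [612.6, 215.1, 82.6]
ee_rot: [-0.434, 0.555, 0.434, 0.561]
contact_force: [-2.5, 0.4, 6.1]
gripper_width: 14.7
```

Request:
arm_command:
  increments:
    - [[0,0,0],[-10,2.5,0],1]
    - [[0,0,0],[-20,5,0],1]
    - [[0,0,0],[-32,8,0],1]
    - [[0,0,0],[-44,11.5,0],1]
    - [[0,0,0],[-50,13,0],1]

```text
clock: 7.95
position: [564.2, 227.7, 82.6]
ee_rot: [-0.435, 0.554, 0.434, 0.562]
contact_force: [10.4, -4.6, -4.5]
gripper_width: 14.2
```

Request:
arm_command:
  increments:
    - [[0,0,0],[-1,0,0],1]
    - [[0,0,0],[-1,0,0],1]
    - [[0,0,0],[-1,0,0],1]
    - [[0,0,0],[-1,0,0],1]
    - [[0,0,0],[-1,0,0],1]

```text
clock: 8.45
position: [565.5, 227.4, 82.6]
ee_rot: [-0.436, 0.553, 0.433, 0.563]
contact_force: [9.0, -3.0, -3.1]
gripper_width: 14.3
```

Run:
```python
from h import *
s,im,d,i=grab('scene');np.save('s6.npy',d);_,iw,dw,_=grab('wrist');_,it,dt,_=grab('top')
cv2.imwrite('pics/s6full.png',im);cv2.imwrite('pics/t6full.png',it);cv2.imwrite('pics/w6full.png',iw);np.save('w6.npy',dw);np.save('t6.npy',dt)
print({k:np.round(s[k],3) for k in('position','ee_rot','contact_force','clock','gripper_width')});np.save('w6s.npy',np.r_[s['position'],s['ee_rot']])
a=cv2.resize(im[310:400,360:460],(400,360),interpolation=2);b=cv2.resize(iw[240:360,250:450],(400,240),interpolation=2);c=cv2.resize(it[140:220,195:275],(360,360),interpolation=2)
o=np.zeros((600,760,3),np.uint8);o[:360,:400]=a;o[360:,:400]=b;o[:360,400:]=c;cv2.imwrite('pics/m6.png',o)
```

```text
{'position': array([565.5  , 227.359,  82.611]), 'ee_rot': array([-0.436,  0.553,  0.433,  0.563]), 'contact_force': array([ 9.005, -2.955, -3.147]), 'clock': np.float64(8.45), 'gripper_width': np.float64(14.337)}
```

View pics/m6.png

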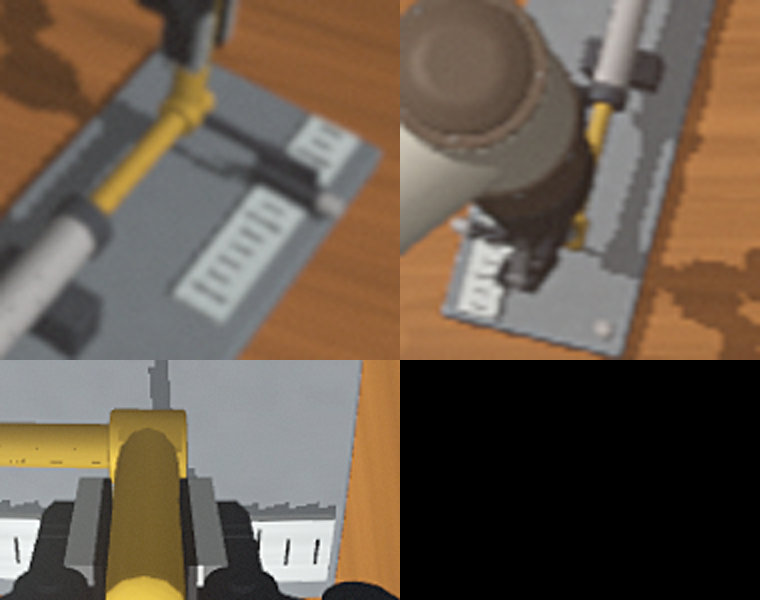

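The scene crop shows the pointer lying just short of the fin, with the pointer coming from the boss at crop (200,115) and the fin at about (310,185). The post is held squarely between the pads in the wrist crop. Next I'll measure the gap.

```bash
cat > meas.py <<'E'
from h import *
def loc(p,o=(611,215.3),y=-14.4):
    c,t=np.cos(np.radians(y)),np.sin(np.radians(y));a=np.array(p[:2])-o;return np.array([c*a[0]+t*a[1],-t*a[0]+c*a[1]])
def cloud(n,s,d,U,V):
    i=imaging.camera_info(n);P=[]
    for v in range(*V):
        for u in range(*U):
            if d[v,u]>0:
                p=bydepth(n,s,i,u,v,d[v,u]);P.append([*loc(p),p[2],u,v])
    return np.array(P)
def prof(P,z0,z1,x0,x1,ys,st=6):
    for y in ys:
        k=P[(P[:,2]>z0)&(P[:,2]<z1)&(P[:,1]>=y)&(P[:,1]<y+st)&(P[:,0]>x0)&(P[:,0]<x1)]
        if len(k)>1:print(' y',y,len(k),'x mean %.1f min %.1f max %.1f  z %.1f'%(k[:,0].mean(),k[:,0].min(),k[:,0].max(),k[:,2].mean()),k[:,3:].mean(0).round(1))
E
python3 - <<'E'
from meas import *
q=np.load('w6s.npy');s=dict(position=q[:3],ee_rot=q[3:])
P=cloud('scene',s,np.load('s6.npy'),(360,460),(310,400))
print('scene now z>41');prof(P,40.5,54,-75,-30,range(12,72,6))
print('scene now 25-40');prof(P,25,40.5,-75,-30,range(30,76,6))
P0=cloud('scene',s,np.load('scene0.npy'),(360,460),(310,400))
print('scene0 pointer');prof(P0,40.5,54,-20,20,range(12,60,6))
print('scene0 fin');prof(P0,28,44,-75,-40,range(30,76,6))
W=cloud('wrist',s,np.load('w6.npy'),(250,400),(240,400))
print('wrist post/boss');prof(W,48,60,-75,-30,range(-14,16,4),4)
q=np.load('w5s.npy');s=dict(position=q[:3],ee_rot=q[3:]);W=cloud('wrist',s,np.load('w5.npy'),(290,370),(260,350))
print('wrist0 boss');prof(W,48,60,-20,20,range(-14,16,4),4)
E
```

```text
scene now z>41
 y 12 14 x mean -45.0 min -49.1 max -42.7  z 47.2 [411.9 340. ]
 y 18 13 x mean -45.0 min -49.3 max -42.8  z 47.4 [414.9 341.5]
 y 24 11 x mean -44.3 min -48.1 max -42.4  z 48.1 [417.5 343. ]
 y 30 12 x mean -44.8 min -48.1 max -43.0  z 47.8 [420.5 344.5]
 y 36 14 x mean -45.5 min -54.7 max -42.0  z 47.2 [423.6 346.1]
 y 42 14 x mean -44.8 min -50.0 max -41.9  z 47.5 [426.4 347.8]
 y 48 14 x mean -45.9 min -55.4 max -42.9  z 47.2 [429.7 349.1]
 y 54 8 x mean -49.6 min -54.9 max -44.2  z 44.5 [432.6 350.1]
 y 60 5 x mean -54.1 min -55.6 max -53.1  z 41.4 [437.2 351.8]
 y 66 2 x mean -53.2 min -54.7 max -51.8  z 42.9 [439.  352.5]
scene now 25-40
 y 36 12 x mean -51.6 min -57.3 max -49.1  z 29.2 [424.2 350.9]
 y 42 13 x mean -52.8 min -57.8 max -50.1  z 30.7 [427.2 351.4]
 y 48 17 x mean -51.5 min -55.3 max -47.5  z 29.4 [429.8 353.9]
 y 54 26 x mean -51.8 min -54.6 max -47.7  z 32.0 [433.  354.4]
 y 60 23 x mean -52.0 min -54.5 max -48.9  z 32.2 [436.  355.9]
 y 66 21 x mean -53.2 min -59.1 max -48.9  z 30.1 [438.9 357.8]
 y 72 16 x mean -52.4 min -56.8 max -49.0  z 27.
[... 902 characters left out ...]
mean -52.6 min -56.0 max -47.3  z 29.3 [442.  360.1]
wrist post/boss
 y -10 339 x mean -48.0 min -57.4 max -38.5  z 51.8 [323.5 274.7]
 y -6 287 x mean -45.2 min -57.9 max -30.1  z 52.9 [318.2 280.9]
 y -2 183 x mean -38.5 min -57.4 max -30.1  z 51.4 [305.1 286.7]
 y 2 88 x mean -38.7 min -57.6 max -30.0  z 50.8 [305.6 292.6]
 y 6 3 x mean -38.9 min -39.0 max -38.9  z 51.4 [306. 300.]
wrist0 boss
 y -10 109 x mean 0.3 min -9.6 max 10.0  z 51.6 [326.9 287.1]
 y -6 112 x mean 3.6 min -9.5 max 19.8  z 52.5 [323.2 290.6]
 y -2 74 x mean 8.9 min -9.6 max 19.9  z 51.6 [317.3 294.3]
 y 2 45 x mean 9.5 min -9.7 max 19.9  z 50.9 [316.5 297.9]
 y 6 5 x mean -1.5 min -9.7 max 10.0  z 51.8 [328.8 301.6]
```

Request:
arm_command:
  increments:
    - [[0,0,0],[-3,1,0],1]
    - [[0,0,0],[-6,1.5,0],1]
    - [[0,0,0],[-9,2.3,0],1]
    - [[0,0,0],[-10,2.5,0],1]
    - [[0,0,0],[-10,2.5,0],1]

```text
clock: 9.1
position: [557.7, 229.4, 82.6]
ee_rot: [-0.436, 0.552, 0.432, 0.565]
contact_force: [9.1, -4.3, -3.8]
gripper_width: 14.7
```

```bash
cat >> meas.py <<'E'
def report(tag):
    s,im,d,i=grab('scene');_,iw,dw,_=grab('wrist');cv2.imwrite(f'pics/s{tag}full.png',im);np.save(f's{tag}.npy',d)
    print({k:np.round(s[k],3) for k in('position','contact_force','clock','gripper_width')})
    p=s['position'];print('tcp disp',(loc(p)-loc((612.6,215.1))).round(2))
    P=cloud('scene',s,d,(360,460),(310,400));k=P[(P[:,2]>45)&(P[:,2]<52)&(P[:,1]>14)&(P[:,1]<50)&(P[:,0]<-20)&(P[:,0]>-80)];print('scene ptr',len(k),k.mean(0).round(2))
    W=cloud('wrist',s,dw,(250,400),(240,400));k=W[(W[:,2]>48)&(W[:,2]<60)&(W[:,1]>-11)&(W[:,1]<-7)];print('boss',k[:,0].mean().round(2),np.percentile(k[:,0],[1,99]).round(1))
    cv2.imwrite(f'pics/z{tag}.png',cv2.resize(im[330:380,395:455],(720,600),interpolation=2))
E
python3 - <<'E'
from meas import *
s=readout.read_state()
P=cloud('scene',s,np.load('scene0.npy'),(360,460),(310,400));k=P[(P[:,2]>45)&(P[:,2]<52)&(P[:,1]>14)&(P[:,1]<50)&(abs(P[:,0])<20)];print('scene ptr at rest',len(k),k.mean(0).round(2))
k=P[(P[:,2]>37.5)&(P[:,2]<45)&(P[:,1]>33)&(P[:,1]<72)&(abs(P[:,0]+56)<12)];print('scene fin top',len(k),k.mean(0).round(2))
P=cloud('top',s,np.load('top0.npy'),(200,250),(160,210))
for z0 in (41,43):
  k=P[(P[:,2]>z0)&(P[:,2]<52)&(P[:,1]>16)&(P[:,1]<52)&(abs(P[:,0])<20)];print('top ptr at rest',len(k),k.mean(0).round(2))
for z0 in (34,37):
  k=P[(P[:,2]>z0)&(P[:,2]<46)&(P[:,1]>33)&(P[:,1]<72)&(abs(P[:,0]+56)<12)];print('top fin',len(k),k.mean(0).round(2))
report('7')
E
```

```text
scene ptr at rest 70 [  3.73  32.27  48.27 407.04 360.3 ]
scene fin top 44 [-53.68  52.77  40.35 432.02 349.64]
top ptr at rest 19 [ -0.27  32.37  47.28 226.58 172.53]
top ptr at rest 18 [ -0.39  32.2   47.53 226.61 172.56]
top fin 14 [-57.57  53.38  39.27 214.86 190.5 ]
top fin 11 [-57.59  54.11  40.36 214.55 190.36]
{'position': array([557.719, 229.402,  82.585]), 'contact_force': array([ 9.127, -4.29 , -3.782]), 'clock': np.float64(9.1), 'gripper_width': np.float64(14.72)}
tcp disp [-56.71   0.2 ]
scene ptr 67 [-52.76  32.68  48.24 422.6  341.78]
boss -55.87 [-65.4 -46.8]
```

View pics/z7.png

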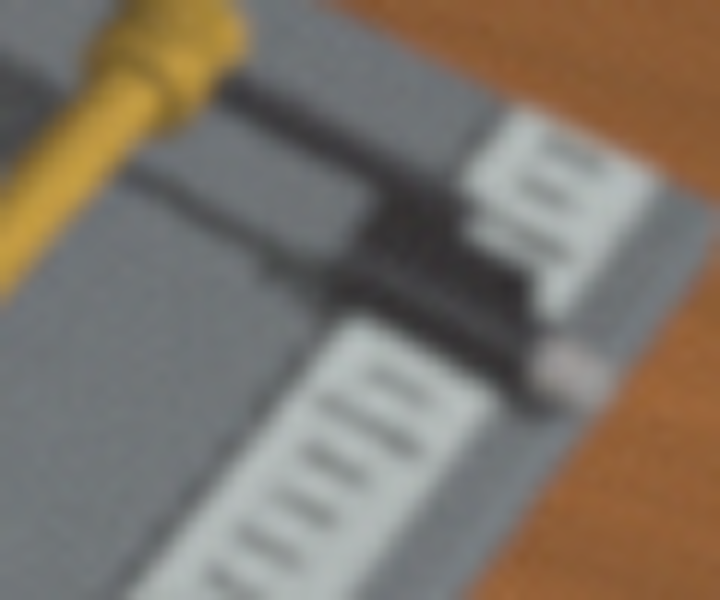

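The scene crop shows the pointer running onto the mark and nearly level with its fin. The rest-to-fin distance measures 56.8, 57.2 and 57.4 mm from the three cameras, and the rod is out about 56.5 mm. One small correction is left.

Request:
arm_command:
  increments:
    - [[0,0,0],[-2,0.5,0],1]
    - [[0,0,0],[-3,0.7,0],1]
    - [[0,0,0],[-3,0.7,0],1]
    - [[0,0,0],[-3,0.7,0],1]
    - [[0,0,0],[-3,0.7,0],1]

```text
clock: 9.7
position: [557.1, 229.6, 82.6]
ee_rot: [-0.437, 0.55, 0.431, 0.566]
contact_force: [10.5, -3.4, -3.2]
gripper_width: 14.2
```

Run:
```python
from meas import *
report('8');report('9')
s=readout.read_state();print(s['joint_vel'].round(4))
```

```text
{'position': array([557.09 , 229.598,  82.601]), 'contact_force': array([10.522, -3.371, -3.158]), 'clock': np.float64(9.7), 'gripper_width': np.float64(14.198)}
tcp disp [-57.37   0.24]
scene ptr 65 [-53.82  32.91  47.81 422.95 341.66]
boss -56.78 [-66.3 -47.3]
{'position': array([557.095, 229.561,  82.626]), 'contact_force': array([10.017, -3.564, -3.788]), 'clock': np.float64(9.8), 'gripper_width': np.float64(14.476)}
tcp disp [-57.36   0.2 ]
scene ptr 65 [-53.62  32.6   48.27 422.78 341.48]
boss -56.84 [-66.3 -47.3]
[-0.0016 -0.0007  0.0011 -0.0008  0.0007  0.0007]
```

```bash
python3 -c "
from bench import arm;print(arm.job_done())"
```

```text
the job is handed in; nothing more can be done
None
```

I pressed and released the zero button, then pulled the rod out to the mark. I handed the job in at 9.8 s on the robot's clock with the post still held.

- **Zero button:** I chose the 70 mm high readout box, since the look-alikes measured 49 mm and 97 mm high.
    - The first press was about 6 mm off-centre and may have touched the housing rim, reaching 26 N. I lifted and pressed again on centre.
    - The second press reached a hard stop: force rose from 5.7 N to 21.8 N over 0.3 mm. One depth reading of the button's edge still stood about 2 mm above the housing.
    - The stop came at a TCP height of 85.8 mm rather than the nominal 82 mm. Contact also came 3 to 4 mm high, so I took it as a height offset. I took no picture of the button after the final release.
- **Rod:** I gripped the post with the jaws in line with the tube.
    - The mark measured 56.8, 57.2 and 57.4 mm from the pointer's rest position (wrist, top and scene cameras).
    - The rod now stands 57.1 to 57.4 mm out, by TCP travel, scene camera and wrist camera, so the pointer should be within about 0.5 mm of the fin.
    - The last two readings, 0.1 s apart, were steady, with about 10 N of pull.
- **Jar, cup and block:** The arm's path kept clear of them, though I did not measure their positions again at the end.

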